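Load two jam jars into the sprung serving rack

TASK

Pull the sprung pusher of the jar rack back by its handle, hook the handle in the hold-back notch and let go of it; then set both small jam jars upright in the track, without dropping them. Unhook the handle and ease the pusher up against the jars without letting it snap, so that they stand closed up against the front stop. Handle everything gently, feel for the notch rather than forcing the handle against the strip beside its slot, and leave the shaker, the mug and the pan where they are.

Things in the scene. Friction and masses are not known exactly. Their poses are not given: they have to be found in the camera images.
- rack: Fixed aluminium rack. Origin on the table under the track's centre line; z up, y = feed axis. At -y the front stop (34 mm high, inner face y = -130 mm); from it to y = -5 mm the open track: floor 4 mm above the table, side walls with inner faces at x = -25 and +25 mm, 4 mm thick, tops 24 mm up. From y = -5 to 166 mm the spring housing, x = -27.5 to 45 mm, deck 36 mm up.
- stop_foot (a point): Point on the rack at the foot of the front stop's inner face, on the track's centre line and floor (rack x = 0, y = -130 mm, 4 mm above the table). Axes as the rack's.
- slot_start (a point): Handle's slot, along rack y at x = 0 in the housing deck; this point (rack x = 0, y = 10 mm, 44 mm up) is where the handle stands at pull 0. A dark steel strip on the deck (top 44 mm up) forms the slot's +x edge, 1.5 mm beside the handle's 12 mm post, and blocks the handle sideways except at one notch. Over 25 N of the handle on the strip is forcing it.
- housing_top (a point): Point on the deck (rack x = 0, y = 70 mm, 36 mm up). Hold-back notch: a 17 mm long cut in the strip's edge towards +x. The strip is adjustable: the notch's far end is met at a pull between 86 and 116 mm, different every time, unmeasured, the lip 5 mm before it: feel for it with light side pressure. 14 mm deep; let go in it, the spring draws the handle on to the lip and it stays.
- follower (a joint): Pull of the pusher (m): 0 = forward, grows to rack +y, at most 0.12. Spring: about 4 N at 0, 8 N at 0.1; let go free it snaps home (keep below 0.6 m/s). Pusher: white plate 8 mm thick, 43 mm wide, top 43 mm above the table, face at rack y = -106 mm + this value, low push rod behind. Both jars closed up between it and the front stop: about 0.064.
- handle (a joint): Sideways shift of the handle on the pusher (m), 0 = in the straight slot, 0.014 = fully in the hold-back notch, towards the rack's +x. It has light friction (about 1 N) and no spring.
- handle_grip (a point): Centre of the handle's grip: an upright black block, 14 by 14 mm and 34 mm tall (from 52 to 86 mm above the table), on a steel post 12 mm in diameter. At rack x = value of handle, y = 10 mm + value of follower, 69 mm above the table. Axes as the rack's.
- jar_a_mid (a point): Centre, half-way up, of a small amber glass jam jar with a pale paper label and a flat steel lid: round, 44 mm in diameter up to 50 mm, lid 41 mm in diameter, 60 mm tall in all, about 110 g. It stands upright on the table at the start; in the track its centre is 34 mm above the table.
- jar_b_mid (a point): Centre, half-way up, of the second jam jar, the same as the first. Which jar stands at which end of the track does not matter.
- shaker: Bystander: waisted steel salt shaker with a domed top, 50 mm across the foot, 76 mm tall, origin under its foot.
- mug: Bystander: white mug, 80 mm in diameter, 90 mm tall, handle at its +y, origin under its foot.
- pan: Bystander: small empty steel food pan, 176 by 162 mm, 65 mm deep, origin under its floor.

How it is judged:
By the outcome, as a careful person would: the job done as asked, in the order asked, and still so for the second after the job is handed in, with the robot touching nothing.
It also fails if it takes over 72 s, if anything falls off the work surface, if the arm or the gripper's body presses on something with over 40 N, if the wrist force passes 120 N, or if a joint passes its speed limit or range.

ROBOT

A 6-joint arm with a two-finger parallel gripper is mounted at the origin on the work surface. World frame = base frame: x ahead of the robot, y to its left, z up, the work surface at z = 0. Lengths are in m, angles in rad, forces in N, time in s.
With the tool pointing down it reaches from about 0.375 to 0.9 m from the base axis. Payload 3.1 kg.
Tool frame: the origin (TCP) lies midway between the tips of the shut fingers; the grasp point (between the pads) lies 19 mm behind it; z points along the fingers, x is the direction in which the jaws open and shut, and the axes are right-handed (so a half turn about z gives the same grasp; the last joint's range is limited). The gripper opens to 87 mm and grips with 3 to 60 N. Pads are 19 mm wide; open, the fingers measure 117 mm over their backs; the gripper's body (75 mm by 190 mm) begins 51 mm behind the grasp point.
Start: joints at [-1.385, 0.527, 1.433, -0, 1.181, -0.178], TCP at [0.222, -0.584, 0.223] pointing down, gripper open.
Joint ranges: [-3.08, 3.08], [-0.75, 2.2], [0.22, 2.44], [-1.43, 4.57], [0, 2.65], [-2.85, 2.85]. Speed limits (rad/s): [2.79, 2.79, 3.14, 3.14, 3.14, 3.14].

INTERFACE

Orientations are given as a rotation vector (axis times angle).
In Python, from bench import sense, read_camera, camera_params, close_job gives the robot as it stands.
- The arm moves only by the shell command python3 -m inch 'ROWS'. ROWS is JSON, a list of rows, each a list of 3 entries, a list of its own where there are three numbers: the shift along the world's x, y, z in cm, then the turn, a rotation vector about the world's x, y, z in degrees, then the opening, from -1 (shut) to 1 (fully open). In form: [[[dx, dy, dz], [ax, ay, az], fingers], ...]. A call has 1 to 10 rows; each row is the pose to reach, as a shift and turn from the pose measured when the call began; what a row does not reach only later rows make up. A row lasts 1/10 s, in which the tool goes at most 50 mm and 8.59 degrees, less where a joint would pass 70% of its speed; a pose out of reach is approached as far as the arm can. A call with a gripper value outside its range is refused whole. The fingers move at their own pace and stop on an object; the grip force is fixed at half the most. Time passes only in rows, so rows that repeat a pose let the fingers close. It gives the time, the measured TCP pose, the force and the opening at its end, in the units of the state.
- sense(): the state, without advancing time (a new reading comes with each control period).
- read_camera(name): name is "scene" or "top"; returns the picture (480x640x3 uint8, blue, green, red); there is no depth.
- camera_params(name): a dict with "intrinsics" (3x3 intrinsics, pixels), "world_to_cam" (4x4, takes a point from world to camera coordinates). Camera axes: x right, y up, looking along -z (the intrinsics and any distortion apply to the point x, -y, -z); pixel columns grow to the right and rows downward; lengths in m; the calibration is good to about 2 mm. A picture is of the moment at which its call begins. camera_params takes no time and is no camera call.
- close_job(): hands the job in, once; it reports no verdict.
The state is a dict: "time_s": time; "joints": joint angles; "dq": joint speeds; "tau": joint torques, N m; "ee_pos": TCP position; "tcp_rot": TCP orientation; "contact_force": force on the tool from outside, world axes, zero at the start; "torque": the same for the moment, N m; "finger_gap": finger opening in m.
Only numpy, scipy, OpenCV 4.12 (cv2) and the standard library are available. Lean on these libraries where they do the work, as an engineer would, in place of code of your own. Each camera call takes 0.05 s, during which the arm holds its last target. There are 200 camera calls.

## Working session

There is one attempt and no reset: what is moved stays moved. The work goes in short steps, Python scripts to look and compute and a shell command to move; the robot and the scene stay as the last step left them, time stands still between calls to the robot, and variables do not carry over. Pictures are saved under pics/ and viewed, about 8 in all and at most 12, crops included, and the job is handed in when it is done.

```bash
mkdir -p pics; ls; python3 - <<'E'
from bench import *
import cv2
for n in("scene","top"):
    cv2.imwrite(f"pics/{n}0.png",read_camera(n)); p=camera_params(n); print(n,p["intrinsics"],p["world_to_cam"],[k for k in p])
s=sense();print(s)
E
```

```text
pics
scene [[496.79699127   0.         319.50852567]
 [  0.         496.79699127 244.6768588 ]
 [  0.           0.           1.        ]] [[ 0.16470319  0.98633507 -0.00399971 -0.08276791]
 [-0.80428831  0.13664924  0.57831419  0.43837533]
 [ 0.57095812 -0.09203327  0.81580433 -1.37935926]
 [ 0.          0.          0.          1.        ]] ['intrinsics', 'world_to_cam']
top [[462.41411215   0.         321.70246101]
 [  0.         462.41411215 242.29566742]
 [  0.           0.           1.        ]] [[-0.02398291 -0.99925429 -0.03026034  0.03457806]
 [ 0.99383888 -0.0271074   0.1074685  -0.59064138]
 [-0.10820864 -0.0274965   0.99374787 -1.0249287 ]
 [ 0.          0.          0.          1.        ]] ['intrinsics', 'world_to_cam']
{'time_s': 0.1, 'joints': array([-1.38551685e+00,  5.28363906e-01,  1.43376223e+00,  1.68304626e-07,
        1.18140250e+00, -1.78507938e-01]), 'dq': array([-0.00017054, -0.00177685, -0.00382656, -0.00070603,  0.00033504,
       -0.00157052]), 'tau': array([ 2.58870250e-04, -4.40984523e+01, -1.77150589e+01,  6.34489604e-02,
        5.33501920e-02, -4.08811979e-05]), 'ee_pos': array([ 0.22228588, -0.58343637,  0.221679  ]), 'tcp_rot': array([-2.58551186e+00,  1.78217764e+00,  2.15650161e-03]), 'contact_force': array([0.22277897, 0.66430239, 0.04685329]), 'torque': array([ 0.00401494, -0.0863992 ,  0.02201478]), 'finger_gap': 0.08677236278345896}
```

View pics/scene0.png

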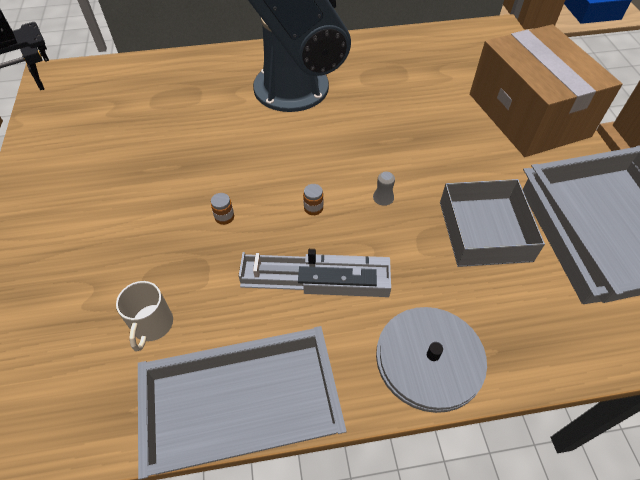

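View pics/top0.png

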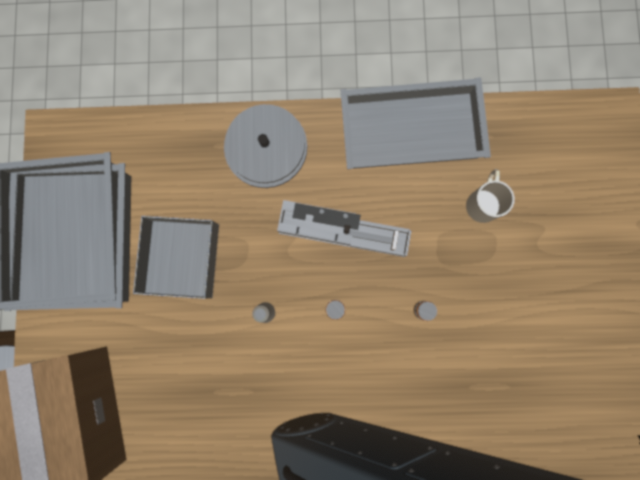

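Scene: jars at about (222,208) and (313,199), shaker (385,188), rack x 240–390 and y 250–295, pusher (257,265), handle (312,257). Top: jars (427,311) and (335,310), rack from (410,240) to (280,215). Next are enlarged crops of the rack.

```bash
python3 - <<'E'
import cv2,numpy as np
t=cv2.imread("pics/top0.png")[190:330,240:450]; s=cv2.imread("pics/scene0.png")[175:305,200:410]
r=lambda i:cv2.resize(i,(798,int(i.shape[0]*3.8)),interpolation=cv2.INTER_CUBIC)
cv2.imwrite("pics/topc.png",r(t));cv2.imwrite("pics/scenec.png",r(s))
E
```

```text
(no output)
```

View pics/topc.png

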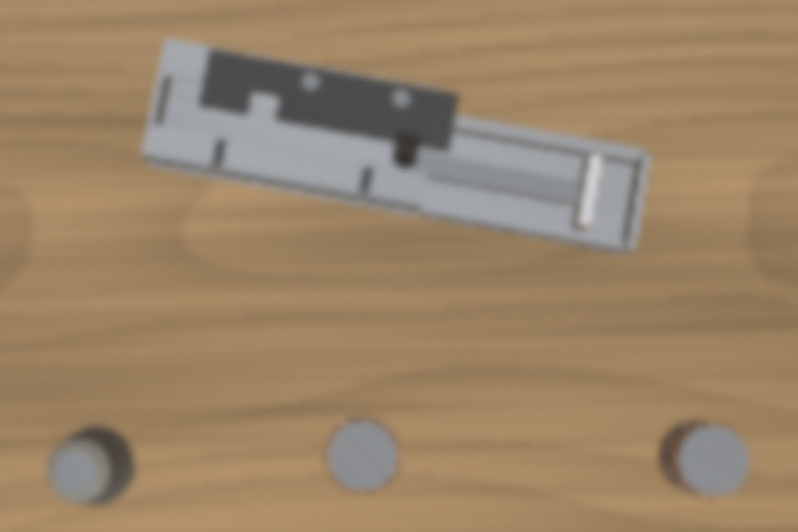

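View pics/scenec.png

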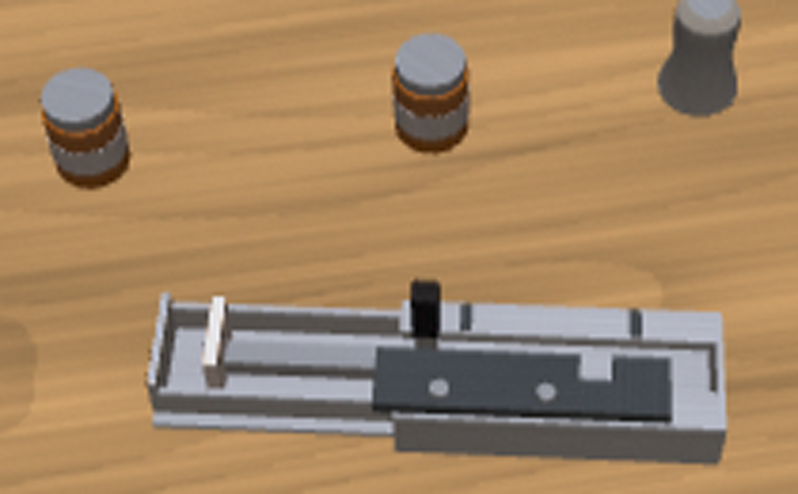

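Top crop: deck corners at +y (165,38) and (143,157), strip slot edge (200,107)–(447,150), notch opening about (248–278,115), pusher plate (590,190), lids (363,456) and (713,460). Scene crop: lids (78,97) and (431,62), grip (425,313), plate top (218,325), notch (597,365). Now casting rays through these.

```bash
cat > h.py <<'E'
import numpy as np,cv2
from bench import *
def ray(n,u,v):
    p=camera_params(n);K=p["intrinsics"];T=p["world_to_cam"]
    d=np.linalg.inv(K)@[u,v,1];d=np.array([d[0],-d[1],-d[2]])
    return -T[:3,:3].T@T[:3,3],T[:3,:3].T@d
def onz(n,u,v,z):
    c,d=ray(n,u,v);return c+d*(z-c[2])/d[2]
def proj(n,P):
    p=camera_params(n);q=p["world_to_cam"]@np.r_[P,1];q=p["intrinsics"]@[q[0],-q[1],-q[2]];return q[:2]/q[2]
E
python3 - <<'E'
from h import *
np.set_printoptions(precision=4,suppress=True)
T=lambda u,v,z:onz("top",(u+.5)/3.8-.5+240,(v+.5)/3.8-.5+190,z)
S=lambda u,v,z:onz("scene",(u+.5)/3.8-.5+200,(v+.5)/3.8-.5+175,z)
for k,f,a in[("deck+x",T,(165,38,.036)),("deck-x",T,(143,157,.036)),("strip far",T,(200,107,.044)),("strip near",T,(447,150,.044)),("notch far",T,(248,114,.044)),("notch lip",T,(278,119,.044)),("plate",T,(590,190,.043)),("stop+x",T,(650,152,.034)),("stop-x",T,(634,250,.034)),
 ("S plate",S,(220,300,.043)),("S plate+x",S,(216,360,.043)),("S deck+x",S,(724,430,.036)),("S deck-x",S,(722,314,.036)),("S notch far",S,(612,362,.044)),("S notch lip",S,(582,352,.044)),("S strip near",S,(377,348,.044)),("S strip far",S,(671,360,.044)),("S griptop",S,(425,290,.086)),("T grip",T,(406,143,.086))]: print(k,f(*a))
t=cv2.imread("pics/top0.png");s=cv2.imread("pics/scene0.png")
# lids: low-saturation grey blobs near lid pixels
for n,im,seeds in(("top",t,[(335,310),(427,311)]),("scene",s,[(313,191),(221,201)])):
    h=cv2.cvtColor(im,cv2.COLOR_BGR2HSV);m=((h[...,1]<70)&(h[...,2]>90)).astype(np.uint8)
    _,l,st,c=cv2.connectedComponentsWithStats(m,connectivity=4)
    for u,v in seeds: i=l[v,u];print(n,st[i],c[i],onz(n,*c[i],.06))
h=cv2.cvtColor(t,cv2.COLOR_BGR2HSV);m=((h[...,1]<40)&(h[...,2]>205)).astype(np.uint8);m[:,:385]=0;m[:,415:]=0;m[:200]=0;m[270:]=0
y,x=np.nonzero(m);print("plate",onz("top",x.mean(),y.mean(),.043))
E
```

```text
deck+x [0.6924 0.1061 0.036 ]
deck-x [0.6199 0.1205 0.036 ]
strip far [0.648  0.0848 0.044 ]
strip near [ 0.6179 -0.0621  0.044 ]
notch far [0.643  0.0561 0.044 ]
notch lip [0.6394 0.0382 0.044 ]
plate [ 0.5917 -0.146   0.043 ]
stop+x [ 0.6146 -0.1839  0.034 ]
stop-x [ 0.5561 -0.1718  0.034 ]
S plate [ 0.5747 -0.1388  0.043 ]
S plate+x [ 0.6121 -0.1444  0.043 ]
S deck+x [0.6932 0.1073 0.036 ]
S deck-x [0.6236 0.1238 0.036 ]
S notch far [0.6483 0.0581 0.044 ]
S notch lip [0.6397 0.044  0.044 ]
S strip near [ 0.6194 -0.0608  0.044 ]
S strip far [0.6522 0.0885 0.044 ]
S griptop [ 0.616  -0.0343  0.086 ]
T grip [ 0.6169 -0.0367  0.086 ]
top [326 300  19  19 291] [335.     309.3368] [ 0.4399 -0.0069  0.06  ]
top [418 301  20  20 307] [427.1498 310.5831] [ 0.4326 -0.2073  0.06  ]
scene [304 184  19  14 213] [312.8216 190.3897] [ 0.441  -0.0042  0.06  ]
scene [211 193  19  15 219] [219.7078 199.5571] [ 0.4332 -0.2049  0.06  ]
plate [nan nan nan]<stdin>:14: RuntimeWarning: Mean of empty slice.
  ret = ret.dtype.type(ret / rcount)
```

```bash
cat >> h.py <<'E'
def rot(a):return np.array([[np.cos(a),-np.sin(a)],[np.sin(a),np.cos(a)]])
E
python3 - <<'E'
from h import *
from scipy.optimize import least_squares
D=[((45,166),(.6924,.1061)),((-27.5,166),(.6199,.1205)),((45,166),(.6932,.1073)),((-27.5,166),(.6236,.1238)),((0,-110),(.5917,-.146)),((0,-110),(.5934,-.1416)),((7.5,None),(.648,.0848)),((7.5,None),(.6179,-.0621)),((7.5,None),(.6522,.0885)),((7.5,None),(.6194,-.0608)),((0,10),(.616,-.0343)),((0,10),(.6169,-.0367))]
def f(p):
    o=[]
    for (x,y),w in D:
        q=rot(-p[2])@(np.array(w)-p[:2])*1e3; o.append(q[0]-x); 
        if y is not None:o.append(q[1]-y)
    return o
r=least_squares(f,[.61,-.05,-.2],loss='soft_l1',x_scale=[.01,.01,.1]);p=r.x
print(p,np.degrees(p[2]),np.round(f(p),1))
for k,w in [("nf",(.643,.0561)),("nl",(.6394,.0382)),("Snf",(.6483,.0581)),("Snl",(.6397,.044)),("stop+x",(.6146,-.1839)),("stop-x",(.5561,-.1718))]:print(k,rot(-p[2])@(np.array(w)-p[:2])*1e3)
for q in[(0,10),(0,-105),(0,-58)]:print(q,p[:2]+rot(p[2])@np.array(q)/1e3)
E
```

```text
[ 0.61415394 -0.04483089 -0.21312838] -12.211356663485818 [-0.4 -1.9 -1.9 -3.2  0.1 -0.6  1.1  0.8 -0.5  6.4  0.2 11.  -1.8 -0.2
  1.5  1.  -0.4  0.7  1.  -1.5]
nf [  6.84463491 104.74870088]
nl [ 7.11227018 86.49223979]
Snf [ 11.60167999 107.82449705]
Snl [ 6.17867492 92.22446448]
stop+x [  29.85166014 -135.82818245]
stop-x [ -29.88409235 -136.37579102]
(0, 10) [ 0.61626913 -0.03505715]
(0, -105) [ 0.5919445  -0.14745516]
(0, -58) [ 0.60188587 -0.10151858]
```

```bash
python3 -m inch '[[[3,4,0],[0,0,-3],1],[[7,10,0],[0,0,-7],1],[[11,15.5,0],[0,0,-11],1],[[14,20,0],[0,0,-15],1],[[17,24,0],[0,0,-18],1],[[20,28,0],[0,0,-21],1],[[23,32,0],[0,0,-24],1],[[26,36.5,0],[0,0,-27],1],[[29,41,0],[0,0,-30],1],[[32,45,0],[0,0,-33],1]]'
python3 -c "
from h import *
s=sense();R=cv2.Rodrigues(s['tcp_rot'])[0];print(s['joints'],s['ee_pos'],np.degrees(np.arctan2(R[1,0],R[0,0])),R[:,2])"
```

```text
time_s: 1.1
ee_pos: [0.5122, -0.1743, 0.2214]
tcp_rot: [-1.97, 2.445, 0.003]
contact_force: [1.1, -0.5, 0.2]
finger_gap: 0.0869
[-0.53564755  0.41647247  1.64450606  0.0020599   1.08164023  1.24852758] [ 0.51220105 -0.17428106  0.22140587] -102.28123845751911 [ 4.64523184e-05  2.08692201e-03 -9.99997821e-01]
```

```bash
python3 -m inch '[[[3,4,-1],[0,0,0],1],[[6,8,-3],[0,0,0],1],[[8.5,11.5,-6],[0,0,0],1],[[10.4,13.9,-8],[0,0,0],1],[[10.4,13.9,-11],[0,0,0],1],[[10.4,13.9,-14],[0,0,0],1],[[10.4,13.9,-15],[0,0,0],1],[[10.4,13.9,-15],[0,0,0],1]]'
python3 - <<'E'
from h import *
s=sense();R=cv2.Rodrigues(s['tcp_rot'])[0];print(s['ee_pos'],np.degrees(np.arctan2(R[1,0],R[0,0])))
a=read_camera("scene")[215:310,220:420];b=read_camera("top")[180:275,260:460]
cv2.imwrite("pics/c1.png",cv2.resize(np.vstack([a,b]),(640,608),interpolation=cv2.INTER_CUBIC)[:600])
E
```

```text
time_s: 1.9
ee_pos: [0.6147, -0.035, 0.0696]
tcp_rot: [1.97, -2.445, -0.008]
contact_force: [-0.7, 0.1, -0.1]
finger_gap: 0.087
[ 0.6146723  -0.03498071  0.06956544] -102.29108525661383
```

View pics/c1.png

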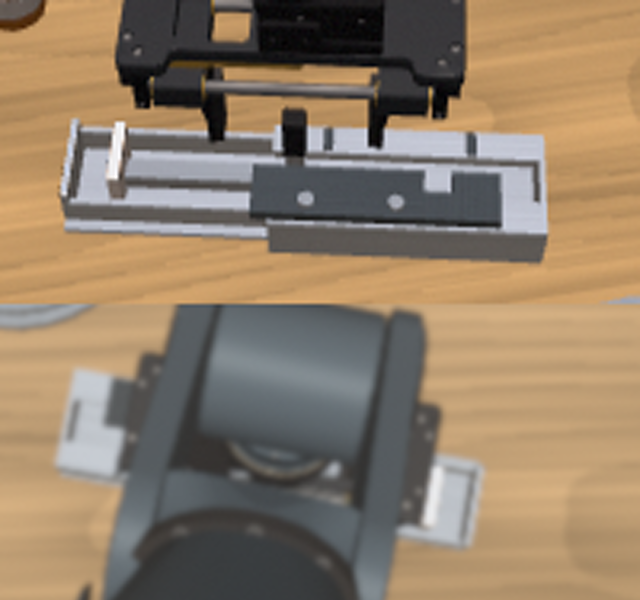

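The crop shows finger tips at (217,137) and (376,143), with the handle at (294,125) midway between them. Lower and close.

```bash
python3 -m inch '[[[0.15,0,-0.8],[0,0,0],1],[[0.15,0,-1.5],[0,0,0],0.3],[[0.15,0,-1.5],[0,0,0],-0.3],[[0.15,0,-1.5],[0,0,0],-0.7],[[0.15,0,-1.5],[0,0,0],-1],[[0.15,0,-1.5],[0,0,0],-1],[[0.15,0,-1.5],[0,0,0],-1],[[0.15,0,-1.5],[0,0,0],-1]]'
```

```text
time_s: 2.8
ee_pos: [0.6184, -0.0358, 0.0574]
tcp_rot: [-1.969, 2.445, 0.001]
contact_force: [-0.1, 0.5, 0.4]
finger_gap: 0.0387
```

```bash
python3 -m inch '[[[0,0,-0.1],[0,0,0],-1],[[0,0,-0.1],[0,0,0],-1],[[0,0,-0.1],[0,0,0],-1],[[0,0,-0.1],[0,0,0],-1],[[0,0,-0.1],[0,0,0],-1],[[0,0,-0.1],[0,0,0],-1]]'; python3 -c "
from h import *
print(sense()['ee_pos'],sense()['contact_force'])"
```

```text
time_s: 3.4
ee_pos: [0.6182, -0.0365, 0.0563]
tcp_rot: [-1.97, 2.446, -0.0]
contact_force: [-1.6, -4.9, -0.9]
finger_gap: 0.0132
[ 0.61817942 -0.03652099  0.05627017] [-1.61649121 -4.87406568 -0.90128789]
```

```bash
python3 -m inch '[[[0.06,0.3,0],[0,0,0],-1],[[0.15,0.7,0],[0,0,0],-1],[[0.25,1.17,0],[0,0,0],-1],[[0.36,1.66,0],[0,0,0],-1],[[0.46,2.15,0],[0,0,0],-1],[[0.57,2.64,0],[0,0,0],-1],[[0.68,3.13,0],[0,0,0],-1],[[0.78,3.62,0],[0,0,0],-1],[[0.85,3.91,0],[0,0,0],-1],[[0.85,3.91,0],[0,0,0],-1]]'; python3 -c "
from h import *
print(sense()['ee_pos'],rot(.2131)@sense()['contact_force'][:2])"
```

```text
time_s: 4.4
ee_pos: [0.6266, 0.0025, 0.0563]
tcp_rot: [-1.971, 2.445, -0.001]
contact_force: [-1.6, -4.8, 0.3]
finger_gap: 0.0142
[0.62661686 0.00251181 0.05627198] [-0.56312581 -5.0733565 ]
```

```bash
python3 -m inch '[[[0.06,0.3,0],[0,0,0],-1],[[0.15,0.7,0],[0,0,0],-1],[[0.25,1.17,0],[0,0,0],-1],[[0.36,1.66,0],[0,0,0],-1],[[0.46,2.15,0],[0,0,0],-1],[[0.57,2.64,0],[0,0,0],-1],[[0.68,3.13,0],[0,0,0],-1],[[0.74,3.42,0],[0,0,0],-1],[[0.76,3.52,0],[0,0,0],-1],[[0.76,3.52,0],[0,0,0],-1]]'; python3 -c "
from h import *
print(sense()['ee_pos'],rot(.2131)@sense()['contact_force'][:2])"
```

```text
time_s: 5.4
ee_pos: [0.634, 0.037, 0.0562]
tcp_rot: [1.972, -2.444, 0.002]
contact_force: [-2.4, -6.9, 0.4]
finger_gap: 0.0137
[0.63404066 0.03697037 0.05623442] [-0.87866631 -7.2216293 ]
```

```bash
python3 -m inch '[[[0.1,-0.02,0],[0,0,0],-1],[[0.2,-0.04,0],[0,0,0],-1],[[0.2,-0.04,0],[0,0,0],-1]]'; python3 -c "
from h import *
print(sense()['ee_pos'],rot(.2131)@sense()['contact_force'][:2])"
```

```text
time_s: 5.7
ee_pos: [0.6354, 0.0358, 0.0562]
tcp_rot: [1.971, -2.442, 0.002]
contact_force: [-2.1, -6.8, 1.1]
finger_gap: 0.0137
[0.63540723 0.03575461 0.05624022] [-0.61156164 -7.09673722]
```

```bash
python3 -m inch '[[[0.08,0.05,0],[0,0,0],-1],[[0.15,0.05,0],[0,0,0],-1],[[0.15,0.05,0],[0,0,0],-1]]'; python3 -c "
from h import *
print(sense()['ee_pos'],rot(.2131)@sense()['contact_force'][:2])"
```

```text
time_s: 6.0
ee_pos: [0.6354, 0.0357, 0.0562]
tcp_rot: [1.97, -2.44, 0.0]
contact_force: [-3.2, -5.5, 2.7]
finger_gap: 0.0136
[0.63544376 0.03570247 0.05622983] [-1.94975017 -6.06668427]
```

```bash
python3 -m inch '[[[0.2,0.05,0],[0,0,0],-1],[[0.25,0.15,0],[0,0,0],-1],[[0.27,0.25,0],[0,0,0],-1],[[0.3,0.35,0],[0,0,0],-1],[[0.3,0.35,0],[0,0,0],-1]]'; python3 -c "
from h import *
print(sense()['ee_pos'],rot(.2131)@sense()['contact_force'][:2])"
```

```text
time_s: 6.5
ee_pos: [0.636, 0.0382, 0.0562]
tcp_rot: [1.967, -2.435, -0.003]
contact_force: [-5.5, -8.4, 3.3]
finger_gap: 0.0137
[0.63600433 0.03817387 0.05617647] [-3.61582546 -9.34152851]
```

```bash
for k in 1 2; do python3 -m inch '[[[0.25,0.1,0],[0,0,0],-1],[[0.28,0.2,0],[0,0,0],-1],[[0.3,0.3,0],[0,0,0],-1],[[0.32,0.4,0],[0,0,0],-1],[[0.32,0.4,0],[0,0,0],-1]]'; python3 -c "
from h import *
print(sense()['ee_pos'],rot(.2131)@sense()['contact_force'][:2])"; done
```

```text
time_s: 7.0
ee_pos: [0.6367, 0.0412, 0.0561]
tcp_rot: [1.964, -2.43, -0.007]
contact_force: [-4.8, -7.4, 2.5]
finger_gap: 0.0138
[0.63666195 0.04117596 0.05613356] [-3.16602777 -8.20650865]
time_s: 7.5
ee_pos: [0.6386, 0.0443, 0.0561]
tcp_rot: [1.963, -2.428, -0.007]
contact_force: [-3.4, -7.1, 1.3]
finger_gap: 0.0138
[0.63864901 0.044328   0.05614122] [-1.86389795 -7.67818787]
```

```bash
for k in 1; do python3 -m inch '[[[0.2,0.0,0],[0,0,0],-1],[[0.35,0.05,0],[0,0,0],-1],[[0.45,0.05,0],[0,0,0],-1],[[0.45,0.05,0],[0,0,0],-1]]'; python3 -c "
from h import *
print(sense()['ee_pos'],rot(.2131)@sense()['contact_force'][:2])"; done
```

```text
time_s: 7.9
ee_pos: [0.6404, 0.045, 0.0561]
tcp_rot: [1.96, -2.424, -0.014]
contact_force: [-6.0, -4.3, 3.1]
finger_gap: 0.0138
[0.64043494 0.04495966 0.05609826] [-4.93671286 -5.47007906]
```

```bash
for k in 1; do python3 -m inch '[[[0.1,0.1,0],[0,0,0],-1],[[0.15,0.2,0],[0,0,0],-1],[[0.25,0.3,0],[0,0,0],-1],[[0.3,0.35,0],[0,0,0],-1]]'; python3 -c "
from h import *
print(sense()['ee_pos'],rot(.2131)@sense()['contact_force'][:2])"; done
```

```text
time_s: 8.3
ee_pos: [0.6429, 0.0473, 0.0562]
tcp_rot: [1.959, -2.422, -0.013]
contact_force: [-2.0, -7.8, 0.6]
finger_gap: 0.0138
[0.6429007  0.04727835 0.05616668] [-0.30355131 -8.07158679]
```

```bash
for k in 1; do python3 -m inch '[[[0.2,0,0],[0,0,0],-1],[[0.4,-0.05,0],[0,0,0],-1],[[0.6,-0.1,0],[0,0,0],-1],[[0.75,-0.13,0],[0,0,0],-1],[[0.75,-0.13,0],[0,0,0],-1]]'; python3 -c "
from h import *
print(sense()['ee_pos'],rot(.2131)@sense()['contact_force'][:2])"; done
```

```text
time_s: 8.8
ee_pos: [0.65, 0.045, 0.0561]
tcp_rot: [1.958, -2.421, -0.012]
contact_force: [-2.7, -6.4, 0.7]
finger_gap: 0.0138
[0.65003258 0.04504452 0.05613392] [-1.25450212 -6.85156022]
```

```bash
for k in 1; do python3 -m inch '[[[0.1,-0.02,0],[0,0,0],-1],[[0.2,-0.04,0],[0,0,0],-1],[[0.2,-0.04,0],[0,0,0],-1]]'; python3 -c "
from h import *
print(sense()['ee_pos'],rot(.2131)@sense()['contact_force'][:2])"; done
```

```text
time_s: 9.1
ee_pos: [0.65, 0.0443, 0.0561]
tcp_rot: [1.955, -2.418, -0.016]
contact_force: [-4.7, -5.8, 2.2]
finger_gap: 0.0138
[0.64995195 0.04433257 0.05610503] [-3.40564053 -6.69918691]
```

```bash
for k in 1; do python3 -m inch '[[[0,-0.1,0],[0,0,0],-1],[[-0.03,-0.2,0],[0,0,0],-1],[[-0.05,-0.3,0],[0,0,0],-1],[[-0.05,-0.3,0],[0,0,0],-1]]'; python3 -c "
from h import *
print(sense()['ee_pos'],rot(.2131)@sense()['contact_force'][:2])"; done
```

```text
time_s: 9.5
ee_pos: [0.6498, 0.0439, 0.0561]
tcp_rot: [1.956, -2.422, -0.02]
contact_force: [0.5, 5.1, 0.8]
finger_gap: 0.0134
[0.64981436 0.04389618 0.05613927] [-0.59232437  5.05168247]
```

```bash
python3 -m inch '[[[0,0.1,0],[0,0,0],-1],[[0,0.1,0],[0,0,0],-0.5],[[0,0.1,0],[0,0,0],0],[[0,0.1,0],[0,0,0],0.2],[[0,0.1,0],[0,0,0],0.2],[[0,0.1,0],[0,0,0],0.2],[[0,0.1,1],[0,0,0],0.2],[[0,0.1,3],[0,0,0],0.2],[[0,0.1,6],[0,0,0],0.5],[[0,0.1,9],[0,0,0],1]]'
python3 - <<'E'
from h import *
s=sense();R=cv2.Rodrigues(s['tcp_rot'])[0];a=np.arctan2(R[1,0],R[0,0])
print(s['ee_pos'],np.degrees(a))
p=np.array([.61415,-.04483])
tgt=np.radians(-12.2)
G=np.array([[np.cos(tgt),np.sin(tgt),0],[np.sin(tgt),-np.cos(tgt),0],[0,0,-1]])
print(np.degrees(cv2.Rodrigues(G@R.T)[0].ravel()))
for q in((.440,-.0055),(.433,-.206)):print((np.array(q)-s['ee_pos'][:2])*100)
im=read_camera("scene")[215:310,220:420];cv2.imwrite("pics/c2.png",cv2.resize(im,(640,304),interpolation=cv2.INTER_CUBIC))
E
```

```text
time_s: 10.5
ee_pos: [0.6496, 0.0449, 0.1474]
tcp_rot: [1.956, -2.422, -0.021]
contact_force: [0.4, -0.5, -0.1]
finger_gap: 0.0615
[0.6495677  0.04494134 0.14740044] -102.13123353608981
[ 1.72894557 -1.02844602 89.93447936]
[-20.95676986  -5.04413441]
[-21.65676986 -25.09413441]
```

View pics/c2.png

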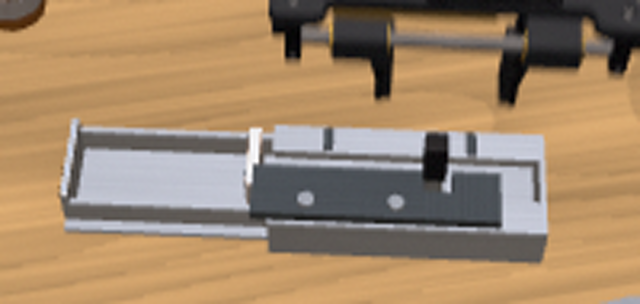

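Handle is at (437,157), seated in the notch, and the plate (253,165) is held back. Now the jar nearer the robot's axis.

```bash
python3 -m inch '[[[-1,0,0],[0,0,8],1],[[-3,-1,0],[0,0,16],1],[[-6,-1.5,0],[0.3,0,24],1],[[-9,-2,0],[0.6,-0.3,32],1],[[-12,-3,0],[0.8,-0.4,40],1],[[-15,-4,0],[1,-0.5,48],1],[[-18,-5,0],[1,-0.6,56],1],[[-20,-5,0],[1.3,-0.8,64],1],[[-20.9,-5,0],[1.5,-0.9,72],1],[[-20.9,-5,0],[1.6,-1,80],1]]'
cat >> h.py <<'E'
def plan(*pts,yaw=-12.2):
    s=sense();R=cv2.Rodrigues(s['tcp_rot'])[0];t=np.radians(yaw)
    G=np.array([[np.cos(t),np.sin(t),0],[np.sin(t),-np.cos(t),0],[0,0,-1]])
    f=s['contact_force'];print("pos",s['ee_pos'].round(4),"turn",np.degrees(cv2.Rodrigues(G@R.T)[0].ravel()).round(2),"gap",round(s['finger_gap'],4),"F",f.round(1),"j",s['joints'].round(2),"t",s['time_s'])
    for q in pts:print(q,((np.array(q)-s['ee_pos'])*100).round(2))
E
python3 -c "
from h import *
plan((.4405,-.0055,.025))"
```

```text
time_s: 11.55
ee_pos: [0.4425, -0.0051, 0.1541]
tcp_rot: [-3.076, 0.593, 0.002]
contact_force: [0.4, -0.1, -0.2]
finger_gap: 0.087
pos [ 0.4425 -0.0051  0.1541] turn [-0.52 -0.02  9.63] gap 0.087 F [ 0.4 -0.1 -0.2] j [-0.27  0.4   1.95  0.01  0.8   0.1 ] t 11.55
(0.4405, -0.0055, 0.025) [ -0.2   -0.04 -12.91]
```

```bash
python3 -m inch '[[[-0.2,0,-1],[0,0,8],1],[[-0.2,0,-5],[-0.4,0,9.6],1],[[-0.2,0,-8.5],[-0.5,0,9.6],1],[[-0.2,0,-11],[-0.5,0,9.6],1],[[-0.2,0,-12.4],[-0.5,0,9.6],1],[[-0.2,0,-12.9],[-0.5,0,9.6],1],[[-0.2,0,-12.9],[-0.5,0,9.6],0.3],[[-0.2,0,-12.9],[-0.5,0,9.6],0.2],[[-0.2,0,-12.9],[-0.5,0,9.6],0.1],[[-0.2,0,-12.9],[-0.5,0,9.6],0]]'
python3 -m inch '[[[0,0,0],[0,0,0],-0.2],[[0,0,0],[0,0,0],-0.3],[[0,0,0],[0,0,0],-0.5],[[0,0,0],[0,0,0],-1],[[0,0,0],[0,0,0],-1]]'
python3 -c "
from h import *
plan()"
```

```text
time_s: 12.55
ee_pos: [0.4411, -0.0052, 0.0259]
tcp_rot: [3.124, -0.335, 0.002]
contact_force: [0.1, -0.8, -0.0]
finger_gap: 0.0627
time_s: 13.05
ee_pos: [0.4411, -0.0052, 0.0262]
tcp_rot: [3.124, -0.334, 0.002]
contact_force: [-0.0, 0.8, 5.4]
finger_gap: 0.0428
pos [ 0.4411 -0.0052  0.0262] turn [0.01 0.09 0.02] gap 0.0428 F [-0.   0.8  5.4] j [-0.27  0.67  2.04  0.    0.43 -0.05] t 13.05
```

```bash
python3 -m inch '[[[0,0,0.5],[0,0,0],-1],[[0,0,2],[0,0,0],-1],[[0,0,4],[0,0,0],-1],[[1,-1,6],[0,0,0],-1],[[3,-3,7],[0,0,0],-1],[[6,-5.5,7.5],[0,0,0],-1],[[9,-8.5,7.5],[0,0,0],-1],[[12,-11.2,7.5],[0,0,0],-1],[[14.2,-13.4,7.5],[0,0,0],-1],[[15.1,-14.1,7.5],[0,0,0],-1]]'
python3 -m inch '[[[0,0,0],[0,0,0],-1],[[0,0,0],[0,0,0],-1],[[0,0,0],[0,0,0],-1]]'
python3 - <<'E'
from h import *
plan((.5922,-.1465,.032))
a=read_camera("scene")[215:310,220:420];b=read_camera("top")[180:275,300:500]
cv2.imwrite("pics/c3.png",cv2.resize(np.vstack([a,b]),(620,589),interpolation=cv2.INTER_CUBIC))
E
```

```text
time_s: 14.05
ee_pos: [0.5946, -0.149, 0.1013]
tcp_rot: [3.122, -0.337, 0.008]
contact_force: [0.4, 0.3, -0.6]
finger_gap: 0.0434
time_s: 14.35
ee_pos: [0.5926, -0.1473, 0.1009]
tcp_rot: [3.123, -0.336, 0.003]
contact_force: [0.6, 0.2, -1.1]
finger_gap: 0.0434
pos [ 0.5926 -0.1473  0.1009] turn [0.02 0.09 0.09] gap 0.0434 F [ 0.6  0.2 -1.1] j [-0.43  0.66  1.57  0.    0.9  -0.21] t 14.35
(0.5922, -0.1465, 0.032) [-0.04  0.08 -6.89]
```

View pics/c3.png

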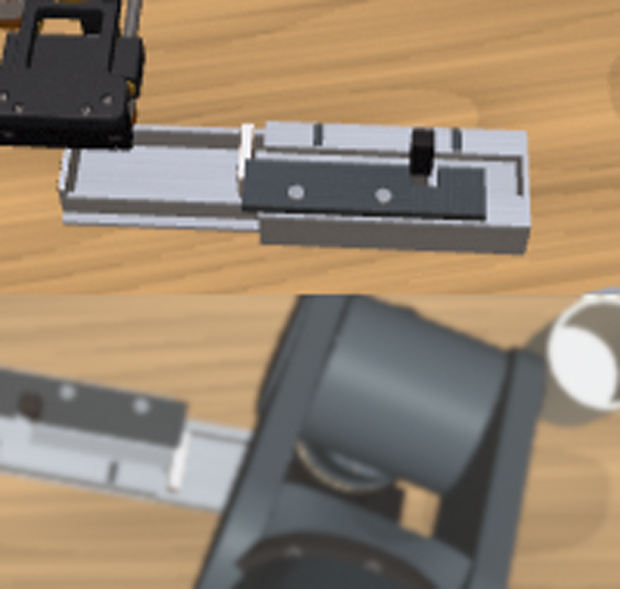

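```bash
python3 -m inch '[[[0,0.08,-1.5],[0,0,0],-1],[[0,0.08,-3],[0,0,0],-1],[[0,0.08,-4],[0,0,0],-1],[[0,0.08,-4.5],[0,0,0],-1],[[0,0.08,-5],[0,0,0],-1],[[0,0.08,-5.4],[0,0,0],-1],[[0,0.08,-5.4],[0,0,0],-1]]'
python3 -c "
from h import *
plan((.5922,-.1465,.032))"
```

```text
time_s: 15.15
ee_pos: [0.5931, -0.1468, 0.0467]
tcp_rot: [3.123, -0.336, 0.004]
contact_force: [0.2, 0.2, -0.4]
finger_gap: 0.0431
pos [ 0.5931 -0.1468  0.0467] turn [0.04 0.13 0.09] gap 0.0431 F [ 0.2  0.2 -0.4] j [-0.43  0.74  1.6   0.    0.8  -0.21] t 15.15
(0.5922, -0.1465, 0.032) [-0.09  0.03 -1.47]
```

```bash
python3 -m inch '[[[-0.05,0,-0.4],[0,0,0],-1],[[-0.05,0,-0.8],[0,0,0],-1],[[-0.05,0,-1.1],[0,0,0],-1],[[-0.05,0,-1.3],[0,0,0],-1],[[-0.05,0,-1.4],[0,0,0],-1],[[-0.05,0,-1.4],[0,0,0],-1]]'
python3 -m inch '[[[0,0,-0.05],[0,0,0],-1],[[0,0,-0.1],[0,0,0],-1],[[0,0,-0.1],[0,0,0],-1]]'
python3 -c "
from h import *
plan((.5922,-.1465,.032))"
```

```text
time_s: 15.75
ee_pos: [0.5925, -0.1468, 0.0326]
tcp_rot: [3.123, -0.336, 0.003]
contact_force: [-0.1, -0.3, -0.7]
finger_gap: 0.0435
time_s: 16.05
ee_pos: [0.5925, -0.1468, 0.0316]
tcp_rot: [3.123, -0.336, 0.003]
contact_force: [0.4, -0.5, -0.8]
finger_gap: 0.0431
pos [ 0.5925 -0.1468  0.0316] turn [0.04 0.12 0.08] gap 0.0431 F [ 0.4 -0.5 -0.8] j [-0.43  0.77  1.6   0.    0.77 -0.21] t 16.05
(0.5922, -0.1465, 0.032) [-0.03  0.03  0.04]
```

```bash
python3 -m inch '[[[0,0,-0.07],[0,0,0],-1],[[0,0,-0.12],[0,0,0],-1],[[0,0,-0.12],[0,0,0],-1]]'; python3 -m inch '[[[0,0,-0.07],[0,0,0],-1],[[0,0,-0.1],[0,0,0],-1],[[0,0,-0.1],[0,0,0],-1]]'
```

```text
time_s: 16.35
ee_pos: [0.5924, -0.1468, 0.0304]
tcp_rot: [3.123, -0.336, 0.003]
contact_force: [0.5, -0.4, -1.1]
finger_gap: 0.0433
time_s: 16.65
ee_pos: [0.5925, -0.1468, 0.0303]
tcp_rot: [3.123, -0.336, 0.004]
contact_force: [-1.4, 0.7, 5.3]
finger_gap: 0.0433
```

```bash
python3 -m inch '[[[0,0,0],[0,0,0],0],[[0,0,0],[0,0,0],0.2],[[0,0,0],[0,0,0],0.4],[[0,0,0],[0,0,0],0.6],[[0,0,0],[0,0,0],0.6],[[0,0,1.5],[0,0,0],0.6],[[0,0,4],[0,0,0],0.6],[[0,0,7],[0,0,0],0.8],[[0,0,10],[0,0,0],1],[[0,0,11.5],[0,0,0],1]]'
python3 -c "
from h import *
plan((.433,-.206,.025))"
```

```text
time_s: 17.65
ee_pos: [0.5941, -0.1474, 0.1493]
tcp_rot: [3.121, -0.336, 0.012]
contact_force: [0.9, -0.8, -0.5]
finger_gap: 0.0839
pos [ 0.5941 -0.1474  0.1493] turn [0.18 0.42 0.08] gap 0.0839 F [ 0.9 -0.8 -0.5] j [-0.43  0.6   1.54  0.    1.   -0.21] t 17.65
(0.433, -0.206, 0.025) [-16.11  -5.86 -12.43]
```

```bash
python3 -m inch '[[[-3,-1,0],[0,0,0],1],[[-6.5,-2.4,0],[0,0,0],1],[[-10,-3.6,-1],[0,0,0],1],[[-13,-4.8,-3],[0,0,0],1],[[-15.5,-5.6,-5],[0,0.3,0],1],[[-16.1,-5.9,-8],[0,0.4,0],1],[[-16.1,-5.9,-10.5],[0,0.4,0],1],[[-16.1,-5.9,-12],[0,0.4,0],1],[[-16.1,-5.9,-12.3],[0,0.4,0],1],[[-16.1,-5.9,-12.3],[0,0.4,0],0.4]]'
python3 - <<'E'
from h import *
plan((.433,-.206,.026))
a=read_camera("scene")[180:310,200:420]
cv2.imwrite("pics/c4.png",cv2.resize(a,(770,455),interpolation=cv2.INTER_CUBIC))
E
```

```text
time_s: 18.65
ee_pos: [0.4333, -0.2066, 0.0267]
tcp_rot: [3.12, -0.335, 0.001]
contact_force: [-0.1, 0.1, 0.1]
finger_gap: 0.0839
pos [ 0.4333 -0.2066  0.0267] turn [0.18 0.03 0.07] gap 0.0839 F [-0.1  0.1  0.1] j [-0.68  0.69  1.94 -0.    0.51 -0.46] t 18.65
(0.433, -0.206, 0.026) [-0.03  0.06 -0.07]
```

View pics/c4.png

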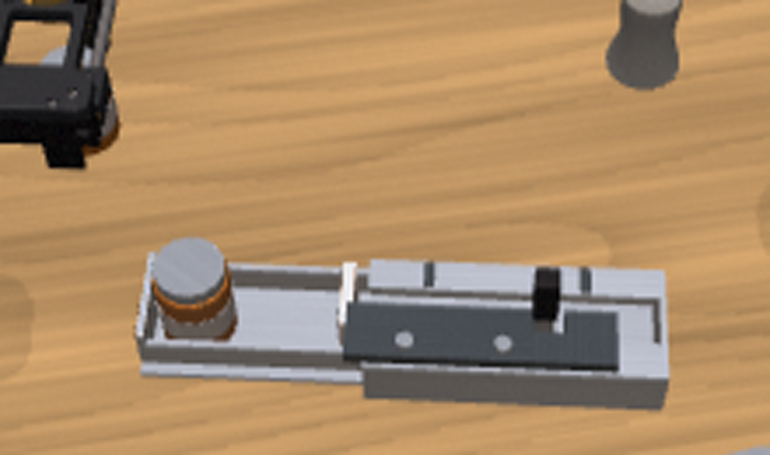

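Jar 1 stands upright in the track near the stop (lid at 190,268) and the pusher is still held (345,300). Now gripping jar 2.

```bash
python3 -m inch '[[[0,0,-0.1],[0,0,0],0.3],[[0,0,-0.1],[0,0,0],0.2],[[0,0,-0.1],[0,0,0],0.1],[[0,0,-0.1],[0,0,0],0],[[0,0,-0.1],[0,0,0],-0.2],[[0,0,-0.1],[0,0,0],-0.3],[[0,0,-0.1],[0,0,0],-0.5],[[0,0,-0.1],[0,0,0],-1],[[0,0,-0.1],[0,0,0],-1],[[0,0,-0.1],[0,0,0],-1]]'
python3 -c "
from h import *
plan((.6023,-.0996,.105))"
```

```text
time_s: 19.7
ee_pos: [0.4335, -0.2067, 0.0263]
tcp_rot: [3.12, -0.335, 0.003]
contact_force: [-1.6, 0.6, 5.0]
finger_gap: 0.0431
pos [ 0.4335 -0.2067  0.0263] turn [0.22 0.07 0.06] gap 0.0431 F [-1.6  0.6  5. ] j [-0.68  0.69  1.94 -0.    0.51 -0.46] t 19.7
(0.6023, -0.0996, 0.105) [16.88 10.71  7.87]
```

```bash
python3 -m inch '[[[0,0,0.5],[0,0,0],-1],[[0,0,2],[0,0,0],-1],[[0,0,4.5],[0,0,0],-1],[[1,1,7],[0,0,0],-1],[[3.5,2.5,8.3],[0,0,0],-1],[[7,4.5,8.5],[0,0,0],-1],[[10.5,6.7,8.5],[0,0,0],-1],[[13.5,8.6,8.5],[0,0,0],-1],[[15.9,10.1,8.5],[0,0,0],-1],[[16.9,10.7,8.5],[0,0,0],-1]]'
python3 -m inch '[[[-0.1,-0.1,0],[0,0,0],-1],[[-0.1,-0.1,0],[0,0,0],-1],[[-0.1,-0.1,0],[0,0,0],-1]]'
python3 -c "
from h import *
plan((.6023,-.0996,.046))"
```

```text
time_s: 20.7
ee_pos: [0.6047, -0.0982, 0.1111]
tcp_rot: [3.12, -0.332, 0.005]
contact_force: [-0.1, 1.2, -0.1]
finger_gap: 0.0434
time_s: 21.0
ee_pos: [0.602, -0.0998, 0.1107]
tcp_rot: [3.12, -0.333, 0.002]
contact_force: [0.2, -0.5, 0.1]
finger_gap: 0.0435
pos [ 0.602  -0.0998  0.1107] turn [ 0.21  0.04 -0.01] gap 0.0435 F [ 0.2 -0.5  0.1] j [-0.35  0.65  1.57 -0.    0.92 -0.13] t 21.0
(0.6023, -0.0996, 0.046) [ 0.03  0.02 -6.47]
```

```bash
python3 -m inch '[[[0.08,0.4,-1.2],[0,0,0],-1],[[0.08,0.4,-2.8],[0,0,0],-1],[[0.08,0.4,-4.2],[0,0,0],-1],[[0.08,0.4,-5.2],[0,0,0],-1],[[0.08,0.4,-5.8],[0,0,0],-1],[[0.08,0.4,-6.2],[0,0,0],-1],[[0.08,0.4,-6.4],[0,0,0],-1]]'
python3 -c "
from h import *
plan((.6031,-.0956,.031))"
```

```text
time_s: 21.7
ee_pos: [0.6029, -0.0959, 0.0464]
tcp_rot: [3.12, -0.334, 0.002]
contact_force: [-1.0, 0.1, -1.3]
finger_gap: 0.0432
pos [ 0.6029 -0.0959  0.0464] turn [0.2  0.04 0.  ] gap 0.0432 F [-1.   0.1 -1.3] j [-0.34  0.74  1.6  -0.    0.8  -0.12] t 21.7
(0.6031, -0.0956, 0.031) [ 0.02  0.03 -1.54]
```

```bash
python3 -m inch '[[[0,0,-0.4],[0,0,0],-1],[[0,0,-0.8],[0,0,0],-1],[[0,0,-1.1],[0,0,0],-1],[[0,0,-1.3],[0,0,0],-1],[[0,0,-1.45],[0,0,0],-1],[[0,0,-1.55],[0,0,0],-1],[[0,0,-1.55],[0,0,0],-1]]'
python3 -m inch '[[[0,0,-0.07],[0,0,0],-1],[[0,0,-0.1],[0,0,0],-1],[[0,0,-0.1],[0,0,0],-1]]'
```

```text
time_s: 22.4
ee_pos: [0.6028, -0.0958, 0.0308]
tcp_rot: [3.12, -0.333, 0.001]
contact_force: [-0.7, 0.2, -1.0]
finger_gap: 0.0434
time_s: 22.7
ee_pos: [0.603, -0.0959, 0.0303]
tcp_rot: [3.12, -0.333, 0.002]
contact_force: [-1.2, 0.3, 2.7]
finger_gap: 0.0434
```

```bash
python3 -m inch '[[[0,0,0],[0,0,0],0],[[0,0,0],[0,0,0],0.2],[[0,0,0],[0,0,0],0.4],[[0,0,0],[0,0,0],0.6],[[0,0,0],[0,0,0],0.6],[[0,0,1.5],[0,0,0],0.6],[[0,0,4],[0,0,0],0.6],[[0,0,7],[0,0,0],0.6],[[0,0,10],[0,0,0],0.6],[[0,0,11.5],[0,0,0],0.6]]'
python3 -m inch '[[[0,1,0],[0,0,-8],0.6],[[0.5,2.5,0],[0,0,-16],0.6],[[1,4,0],[0,0,-24],0.6],[[1.5,6,0],[0,0,-32],0.6],[[2,8,0],[0,0,-40],0.6],[[2.5,10,0],[0,0,-48],0.6],[[3,12,0],[0,0,-56],0.6],[[3.5,13,0],[0,0,-64],0.6],[[4.3,14,0],[0,0,-72],0.6],[[4.5,14,0],[0,0,-80],0.6]]'
python3 - <<'E'
from h import *
plan((.650,.0445,.075),yaw=-102.2)
a=read_camera("scene")[180:310,200:420]
cv2.imwrite("pics/c5.png",cv2.resize(a,(770,455),interpolation=cv2.INTER_CUBIC))
E
```

```text
time_s: 23.7
ee_pos: [0.6046, -0.0964, 0.1494]
tcp_rot: [3.119, -0.333, 0.011]
contact_force: [0.7, -0.1, 0.2]
finger_gap: 0.0696
time_s: 24.7
ee_pos: [0.6504, 0.0452, 0.1507]
tcp_rot: [2.169, -2.263, 0.005]
contact_force: [0.2, -0.0, -1.0]
finger_gap: 0.0695
pos [0.6504 0.0452 0.1507] turn [ 0.39 -0.17 -9.78] gap 0.0695 F [ 0.2 -0.  -1. ] j [-0.1   0.65  1.42 -0.01  1.07  1.52] t 24.7
(0.65, 0.0445, 0.075) [-0.04 -0.07 -7.57]
```

View pics/c5.png

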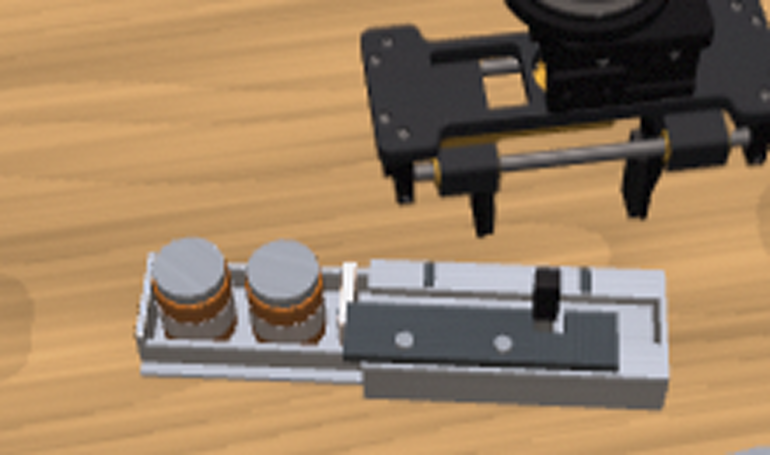

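Both jars stand upright in the track (lids 190,268 and 284,270), with the pusher still hooked. Next: re-grip the handle.

```bash
python3 -m inch '[[[0,0,0],[0.4,-0.2,-8],0.6],[[0,0,-2],[0.4,-0.2,-9.8],0.6],[[0,-0.05,-4.5],[0.4,-0.2,-9.8],0.6],[[0,-0.07,-7],[0.4,-0.2,-9.8],0.6],[[0,-0.07,-8.5],[0.4,-0.2,-9.8],0.6],[[0,-0.07,-9.4],[0.4,-0.2,-9.8],0.6],[[0,-0.07,-9.4],[0.4,-0.2,-9.8],0.3],[[0,-0.07,-9.4],[0.4,-0.2,-9.8],0],[[0,-0.07,-9.4],[0.4,-0.2,-9.8],-0.3],[[0,-0.07,-9.4],[0.4,-0.2,-9.8],-0.6]]'
python3 -m inch '[[[0,0,0],[0,0,0],-0.6],[[0,0,0],[0,0,0],-0.6],[[0,0,0],[0,0,0],-0.8],[[0,0,0],[0,0,0],-1],[[0,0,0],[0,0,0],-1],[[0,0,0],[0,0,0],-1],[[0,0,0],[0,0,0],-1]]'
python3 -c "
from h import *
plan(yaw=-102.2);print(rot(.2131)@sense()['contact_force'][:2])"
```

```text
time_s: 25.75
ee_pos: [0.6514, 0.0437, 0.0578]
tcp_rot: [-1.966, 2.448, -0.003]
contact_force: [0.2, -0.7, 0.6]
finger_gap: 0.0454
time_s: 26.45
ee_pos: [0.6514, 0.0438, 0.0579]
tcp_rot: [-1.966, 2.448, -0.003]
contact_force: [-1.0, 1.0, 0.7]
finger_gap: 0.0137
pos [0.6514 0.0438 0.0579] turn [0.02 0.16 0.25] gap 0.0137 F [-1.   1.   0.7] j [-0.1   0.77  1.48 -0.    0.89  1.68] t 26.45
[-1.14771475  0.78776303]
```

```bash
python3 -m inch '[[[0,0.1,0],[0,0,0],-1],[[0.04,0.2,0],[0,0,0],-1],[[0.06,0.28,0],[0,0,0],-1],[[0.06,0.28,0],[0,0,0],-1]]'
python3 -c "
from h import *
plan(yaw=-102.2);print(rot(.2131)@sense()['contact_force'][:2])"
```

```text
time_s: 26.85
ee_pos: [0.6515, 0.0443, 0.0579]
tcp_rot: [1.968, -2.447, 0.006]
contact_force: [-2.3, -7.9, 2.0]
finger_gap: 0.0137
pos [0.6515 0.0443 0.0579] turn [0.22 0.07 0.19] gap 0.0137 F [-2.3 -7.9  2. ] j [-0.1   0.77  1.48 -0.    0.89  1.69] t 26.85
[-0.57313658 -8.2443974 ]
```

```bash
python3 -m inch '[[[0.02,0.1,0],[0,0,0],-1],[[0.05,0.25,0],[0,0,0],-1],[[0.05,0.3,0],[0,0,0],-1],[[0.05,0.3,0],[0,0,0],-1]]'
python3 -c "
from h import *
plan(yaw=-102.2);print(rot(.2131)@sense()['contact_force'][:2])"
```

```text
time_s: 27.25
ee_pos: [0.6517, 0.0453, 0.0578]
tcp_rot: [1.967, -2.444, 0.009]
contact_force: [-0.8, -7.3, 1.1]
finger_gap: 0.0135
pos [0.6517 0.0453 0.0578] turn [0.4  0.01 0.15] gap 0.0135 F [-0.8 -7.3  1.1] j [-0.1   0.77  1.48 -0.01  0.9   1.69] t 27.25
[ 0.73339639 -7.30014707]
```

```bash
python3 -m inch '[[[-0.1,0.22,0],[0,0,0],-1],[[-0.3,0.27,0],[0,0,0],-1],[[-0.5,0.32,0],[0,0,0],-1],[[-0.7,0.36,0],[0,0,0],-1],[[-0.7,0.36,0],[0,0,0],-1]]'
python3 -c "
from h import *
plan(yaw=-102.2);print(rot(.2131)@sense()['contact_force'][:2])"
```

```text
time_s: 27.75
ee_pos: [0.6444, 0.0469, 0.0579]
tcp_rot: [1.966, -2.442, 0.012]
contact_force: [-0.8, -7.7, 1.7]
finger_gap: 0.0136
pos [0.6444 0.0469 0.0579] turn [ 0.57 -0.03  0.12] gap 0.0136 F [-0.8 -7.7  1.7] j [-0.1   0.76  1.49 -0.01  0.88  1.7 ] t 27.75
[ 0.84697422 -7.71266871]
```

```bash
python3 -m inch '[[[-0.1,0.22,0],[0,0,0],-1],[[-0.3,0.27,0],[0,0,0],-1],[[-0.5,0.31,0],[0,0,0],-1],[[-0.67,0.34,0],[0,0,0],-1],[[-0.67,0.34,0],[0,0,0],-1]]'
python3 -c "
from h import *
plan(yaw=-102.2);print(rot(.2131)@sense()['contact_force'][:2])"
```

```text
time_s: 28.25
ee_pos: [0.638, 0.0482, 0.0579]
tcp_rot: [1.966, -2.441, 0.015]
contact_force: [-0.5, -7.2, 0.4]
finger_gap: 0.0136
pos [0.638  0.0482 0.0579] turn [0.72 0.   0.11] gap 0.0136 F [-0.5 -7.2  0.4] j [-0.09  0.76  1.51 -0.02  0.87  1.7 ] t 28.25
[ 1.05616351 -7.14869063]
```

```bash
python3 -m inch '[[[-0.02,-0.1,0],[0,0,0],-1],[[-0.06,-0.3,0],[0,0,0],-1],[[-0.1,-0.5,0],[0,0,0],-1],[[-0.15,-0.7,0],[0,0,0],-1],[[-0.17,-0.8,0],[0,0,0],-1],[[-0.17,-0.8,0],[0,0,0],-1]]'
python3 -c "
from h import *
plan(yaw=-102.2);print(rot(.2131)@sense()['contact_force'][:2])"
```

```text
time_s: 28.85
ee_pos: [0.6359, 0.0385, 0.0579]
tcp_rot: [1.964, -2.439, 0.017]
contact_force: [-1.8, -7.6, 1.2]
finger_gap: 0.0137
pos [0.6359 0.0385 0.0579] turn [ 0.84 -0.05  0.11] gap 0.0137 F [-1.8 -7.6  1.2] j [-0.11  0.75  1.52 -0.02  0.87  1.69] t 28.85
[-0.14221696 -7.82181204]
```

```bash
for k in 1 2; do python3 -m inch '[[[-0.02,-0.1,0],[0,0,0],-1],[[-0.05,-0.25,0],[0,0,0],-1],[[-0.09,-0.4,0],[0,0,0],-1],[[-0.1,-0.5,0],[0,0,0],-1],[[-0.1,-0.5,0],[0,0,0],-1]]'
python3 -c "
from h import *
plan(yaw=-102.2);print(rot(.2131)@sense()['contact_force'][:2])"; done
```

```text
time_s: 29.35
ee_pos: [0.6346, 0.0323, 0.0579]
tcp_rot: [1.963, -2.438, 0.018]
contact_force: [-2.3, -6.4, 1.3]
finger_gap: 0.0134
pos [0.6346 0.0323 0.0579] turn [ 0.92 -0.11  0.13] gap 0.0134 F [-2.3 -6.4  1.3] j [-0.12  0.75  1.52 -0.02  0.87  1.68] t 29.35
[-0.91578804 -6.74408476]
time_s: 29.85
ee_pos: [0.6333, 0.0266, 0.0579]
tcp_rot: [1.962, -2.438, 0.018]
contact_force: [-2.1, -5.1, 1.0]
finger_gap: 0.014
pos [0.6333 0.0266 0.0579] turn [ 0.95 -0.14  0.14] gap 0.014 F [-2.1 -5.1  1. ] j [-0.13  0.75  1.53 -0.02  0.87  1.67] t 29.85
[-0.97285101 -5.37766895]
```

```bash
for k in 1 2; do python3 -m inch '[[[-0.02,-0.1,0],[0,0,0],-1],[[-0.04,-0.2,0],[0,0,0],-1],[[-0.05,-0.25,0],[0,0,0],-1],[[-0.05,-0.25,0],[0,0,0],-1]]'
python3 -c "
from h import *
plan(yaw=-102.2);print(rot(.2131)@sense()['contact_force'][:2])"; done
```

```text
time_s: 30.25
ee_pos: [0.633, 0.0251, 0.0579]
tcp_rot: [1.962, -2.439, 0.017]
contact_force: [-0.6, -0.1, 1.3]
finger_gap: 0.0134
pos [0.633  0.0251 0.0579] turn [ 0.87 -0.11  0.16] gap 0.0134 F [-0.6 -0.1  1.3] j [-0.13  0.75  1.53 -0.02  0.86  1.67] t 30.25
[-0.53453063 -0.25017555]
time_s: 30.65
ee_pos: [0.6329, 0.0247, 0.0579]
tcp_rot: [1.963, -2.442, 0.014]
contact_force: [-0.3, 7.3, 0.9]
finger_gap: 0.0132
pos [0.6329 0.0247 0.0579] turn [ 0.69 -0.04  0.22] gap 0.0132 F [-0.3  7.3  0.9] j [-0.13  0.75  1.53 -0.02  0.86  1.67] t 30.65
[-1.83727435  7.08533619]
```

```bash
python3 -m inch '[[[0,0.05,0],[0,0,0],-1],[[0,0.05,0],[0,0,0],-1],[[0,0.05,0],[0,0,0],-0.5],[[0,0.05,0],[0,0,0],-0.2],[[0,0.05,0],[0,0,0],0.2],[[0,0.05,0],[0,0,0],0.2],[[0,0.05,0],[0,0,0],0.2],[[0,0.05,2],[0,0,0],0.2],[[0,0.05,5],[0,0,0],0.2],[[0,0.05,9],[0,0,0],0.2]]'
python3 -m inch '[[[-2,2,3],[0,0,0],0.2],[[-5,5,5],[0,0,0],0.2],[[-8,8,5],[0,0,0],0.2],[[-11,11,5],[0,0,0],0.2],[[-14,14,5],[0,0,0],0.2],[[-14,14,5],[0,0,0],0.2],[[-14,14,5],[0,0,0],0.2]]'
python3 - <<'E'
from h import *
plan()
cv2.imwrite("pics/f.png",read_camera("scene"))
a=read_camera("scene")[160:310,180:420];b=read_camera("top")[190:340,240:480]
cv2.imwrite("pics/c6.png",cv2.resize(np.vstack([a,b]),(480,600),interpolation=cv2.INTER_CUBIC))
E
```

```text
time_s: 31.65
ee_pos: [0.6313, 0.0253, 0.1469]
tcp_rot: [1.961, -2.44, 0.009]
contact_force: [1.2, -0.1, 0.3]
finger_gap: 0.0516
time_s: 32.35
ee_pos: [0.491, 0.1659, 0.1973]
tcp_rot: [1.964, -2.438, 0.01]
contact_force: [0.4, 0.3, 0.7]
finger_gap: 0.0522
pos [0.491  0.1659 0.1973] turn [ 0.73  0.32 90.09] gap 0.0522 F [0.4 0.3 0.7] j [ 0.12  0.42  1.72 -0.01  1.01  1.91] t 32.35
```

View pics/c6.png

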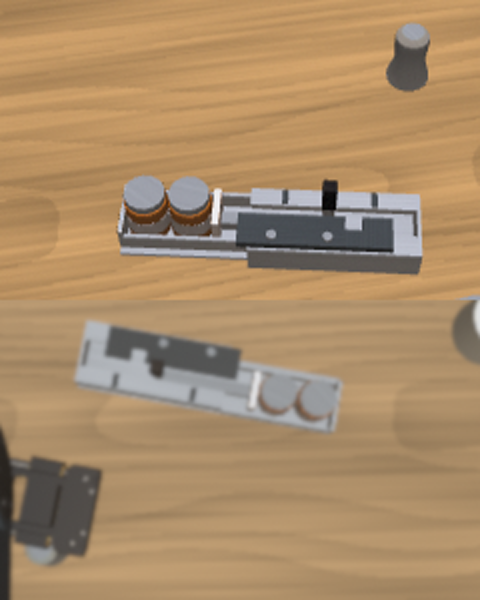

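Both jars are closed up (lids 145,190 and 189,190), the plate is against them at (217,210), the handle stands in the slot, and the gripper is clear. Handing in.

```bash
python3 -c "
from bench import *
print(close_job())"
```

```text
the job is handed in; nothing more can be done
None
```

The job is done and handed in at about 32.5 s of the 72 s allowed.

- **Hooking:** I pulled the handle back and felt along the strip with 2–5 N of side pressure. The notch opened at a pull of about 85 mm, so I hooked the handle there and let go.
- **Jars:** Both jars went into the track upright. I lowered each until it touched the floor, with 3–5 N shown on the tool, before opening the fingers.
- **Closing up:** I unhooked the handle and eased the pusher forward under grip. The spring load on the hand then fell to zero and reversed, which means the jars were against the front stop. The hand overshot to about 7 N of push on the closed-up jars, so I backed off 0.5 mm before releasing; I didn't re-read the force before letting go.

**Last checks:** The final pictures from both cameras show the jars upright and touching, with the pusher plate against them. The handle stands in its slot and the gripper is clear, hovering about 12 cm above the shaker. The shaker looks unmoved, though I compared it by eye only. I did not approach the mug or the pan, and did not measure them again.

**Disagreements:** The tool's reading of the handle position differed from the camera fit by about 2 mm, and one scene-camera reading of the pusher plate was off by about 6–11 mm. Neither affected the result.

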